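# Clamp a clock movement in the torque-limited bench holder

## Robot

A 6-joint arm with a two-finger parallel gripper is mounted at the origin on the work surface. World frame = base frame: x ahead of the robot, y to its left, z up, the work surface at z = 0. Lengths are in mm, angles in degrees, forces in N, time in s.
With the tool pointing down it reaches from about 325 to 850 mm from the base axis. Payload 15.5 kg.
Tool frame: the origin (TCP) lies on the mounting face of the last link; the fingertips stand 191 mm ahead of it and the grasp point (between the pads) lies 172 mm ahead of it; z points along the fingers, y is the direction in which the jaws open and shut (so a half turn about z gives the same grasp; the last joint's range is limited). The gripper opens to 91 mm and grips with 3 to 60 N. Pads are 32 mm wide; open, the fingers measure 118 mm over their backs; the gripper's body (76 mm by 178 mm) begins 60 mm behind the grasp point.
Start: joints at [60.247, 28.281, 77.091, -0, 74.628, -5.472], TCP at [257.013, 569.712, 404.715] pointing down, gripper open.
Joint ranges: [-166.48, 166.48], [-47.26, 123.95], [12.59, 153.08], [-70.14, 250.14], [6.76, 159.57], [-176.63, 176.63]. Speed limits (degrees/s): [108.29, 108.29, 147.25, 172.46, 172.46, 172.46].

## Interface

Orientations are given as a 3x3 rotation matrix whose columns are the frame's x, y, z axes.
In Python, from plant import r gives the robot as it stands.
- The arm moves only by the tool move_arm, never from a script. Its argument "series" is text: rows parted by semicolons, each of 7 numbers parted by spaces: the shift along the tool's x, y, z in cm, then the turn, a rotation vector about the tool's x, y, z in rad, then the opening in per cent of the stroke, from 0 (shut) to 100 (fully open). A call has 1 to 10 rows; each row shifts and turns the pose as measured when the row begins, along the tool's axes as they then stand; what a row does not reach is not made up. A row lasts 1/10 s, in which the tool goes at most 50 mm and 8.59 degrees, less where a joint would pass 70% of its speed; a pose out of reach is approached as far as the arm can. A call with a gripper value outside its range is refused whole. The fingers move at their own pace and stop on an object; "force" is the grip in N (left out, the last holds). Time passes only in rows, so rows that do not move let the fingers close. It gives the time, the measured TCP pose, the force and the opening at its end, in the units of the state.
- r.get_obs(): the state, without advancing time (a new reading comes with each control period).
- r.read_camera(name): name is "scene" or "top" or "wrist"; returns a dict with "pixels" (480x640x3 uint8, red, green, blue), "K" (3x3 intrinsics, pixels), "cam_to_world" (4x4, takes a point from camera to world coordinates). Camera axes: x right, y up, looking along -z (the intrinsics and any distortion apply to the point x, -y, -z); pixel columns grow to the right and rows downward; lengths in mm; the calibration is good to about 2 mm. A picture is of the moment at which its call begins. There is no depth.
- r.job_done(): hands the job in, once; it reports no verdict.
The state is a dict: "time": time; "qpos": joint angles; "dq": joint speeds; "joint_efforts": joint torques, N m; "position": TCP position; "tool_rot": TCP orientation; "contact_force": force on the tool from outside, world axes, zero at the start; "wrist_torque": the same for the moment, N m; "width": finger opening in mm.
Only numpy, scipy, OpenCV 4.12 (cv2) and the standard library are available. Lean on these libraries where they do the work, as an engineer would, in place of code of your own. Each camera call takes 0.05 s, during which the arm holds its last target. There are 200 camera calls.

## Task

Grip the loose clock movement without crushing it and set it down gently, flat on the bed of the holder, between the two jaws, its long sides along the jaws. Then turn the black knob clockwise until its slip clutch clicks once, so that the movement is held at the set torque, and stop there: do not turn on to a second click. Let go and leave the other things on the bench alone.

Things in the scene. Friction and masses are not known exactly. Their poses are not given: they have to be found in the camera images.
- movement: the clock movement: a loose rectangular block of brass plates round steel works, 44 (its x) x 32 (its y) x 26 mm high, about 0.1 kg, a 6 mm arbor stub standing up off-centre; standing upright on the bench. Origin: centre of its underside.
- holder: the grey movement holder, fixed to the bench: base 90 (x) x 190 mm (y, -89 to +101), its top, the bed, 20 mm above the bench. A gearbox (62 x 66 mm, top 52 mm above the bench) at y = +25 to +91 mm carries the knob at y = +58. Origin: on the bench, in the middle of the bed's width (x = 0).
- fixed_face (a point): on the holder: middle of the fixed steel jaw's clamping face, at bed height (20 mm); the face looks to the holder's +y. Jaws are 40 mm wide in x and end 42 mm above the bench. Beside the bed between the jaws, two rails stand 5 mm above it, inner faces 50 mm apart in x, outer faces 62 mm: fingertips over them must stay more than 25 mm above the bench.
- jaw: the sliding steel jaw, 40 x 22 x 22 mm, its face plate backed by rubber (gives, 12 N per mm). Origin: lower edge of the clamping face, middle of its width, at bed height. It slides towards the fixed jaw (holder -y) as the knob turns clockwise, and stays where left. The jaws start 37 to 42 mm apart: a movement with its y along the holder's y has 5 to 10 mm of play.
- knob: the black torque-limiting knob over the collar: a bar grip 46 mm long (x), 14 thick (y), 34 high, 68 to 102 mm above the bench, on a 34 mm disc. Turned clockwise from above, it closes the jaw: light, about 0.12 N m, for 0.8 to 1.7 rad until the movement is pinched; then the resistance mounts to about 0.3 N m and the clutch clicks. Origin: on the axis, 62 mm above the bench.
- click_pin (a joint): height in m of the small steel indicator pin in the top of the knob bar, 10 mm from the axis towards its +x end: 0 (flush) before the click, 0.0024 after one click, 0.0047 after two. Also, before the click the white line on the knob's top (-x end) stands over the black line on the 52 mm aluminium collar below; each click puts it 0.39 rad farther clockwise.
- knob_grip (a point): on the knob's axis, 90 mm above the bench: a height to grip. The click: some 0.4 rad after the pinch the knob snaps 0.39 rad ahead of its collar into the next notch and the resistance collapses, even reverses. A second click comes some 0.4 rad farther. Let go before the click, the knob falls back; after it, it stays.
- jar: bystander: a clear jar with a steel cap, 48 mm diameter, 55 mm high; origin: centre of its underside.
- screwdriver: bystander: a wood-handled screwdriver, 150 mm long along its x.
- loupe: bystander: a black eye loupe, 38 mm diameter, 30 mm high.
There are look-alikes about, which are no part of the job. Of the things that look like the movement, the middle-sized one is meant.

How it is judged (in metres and radians):
On the way, in this order (a step that is already met when the one before it is completed fails the run):
1. the movement lies flat on the bed between the open jaws, let go (x of movement in the frame of holder between -0.005 and 0.005 m and z of movement in the frame of holder between 0.0175 and 0.0225 m and angle between movement's own z axis and vertical below 0.06 rad and angle between the x axis of movement and the x axis of holder, either way round below 0.12 rad and contact force between the fingers and movement below 0.2 N and value of joint click_pin below 0.0009 m), for 0.2 s.
2. the knob's clutch has clicked once with the movement pinched between the jaws (value of joint click_pin between 0.0013 and 0.0036 m and contact force between jaw and movement above 8 N), for 0.2 s.
At the end, for the whole second after the job is handed in: The movement is flat on the bed (within 2.5 mm in height and 0.06 rad of upright), within 5 mm of the middle of the bed's width and 0.12 rad of square, pinched by the sliding jaw with more than 8 N and at rest; the knob stands one click on (indicator pin 1.3 to 3.6 mm up) (all of step 2 and x of movement in the frame of holder between -0.005 and 0.005 m and z of movement in the frame of holder between 0.0175 and 0.0225 m and angle between movement's own z axis and vertical below 0.06 rad and angle between the x axis of movement and the x axis of holder, either way round below 0.12 rad and linear speed of movement below 0.01 m/s); the robot touches nothing.
It fails at once if the clutch is turned on towards a second click (indicator pin over 4.2 mm up) (value of joint click_pin above 0.0042 m).
It fails at once if the movement is rammed into the holder: over 100 N between them (clamped it is about 65) (contact force between movement and holder above 100 N).
It fails at once if the fingers squeeze the movement with more than 160 N, both pads added (contact force between the fingers and movement above 160 N).
It fails at once if a bystander is moved by more than 20 mm (distance of any of jar, screwdriver, loupe from where it was at the start of the episode above 0.02 m).
It also fails if it takes over 72 s, if anything falls off the work surface, if the arm or the gripper's body presses on something with over 40 N, if the wrist force passes 120 N, or if a joint passes its speed limit or range.

## Working session

There is one attempt and no reset: what is moved stays moved. The work goes in short steps, Python scripts to look and compute and a tool call to move; the robot and the scene stay as the last step left them, time stands still between calls to the robot, and variables do not carry over. Pictures are saved under pics/ and viewed, about 8 in all and at most 12, crops included, and the job is handed in when it is done.

Besides the shell and the picture viewer there is one more tool, called after "Emit:" as name(argument=value, ...), one argument or row to a line, values as JSON. move_arm: Moves the arm, as the interface text tells. Its arguments: {"type":"object","properties":{"series":{"type":"string"},"force":{"type":"number"}},"required":["series"]}

```bash
ls; mkdir -p pics; cat > h.py <<'E'
import numpy as np,cv2
from plant import r
def snap(n,f,crop=None,s=1):
    c=r.read_camera(n); im=c["pixels"][:,:,::-1].copy()
    np.savez('pics/'+f+'.npz',K=c["K"],T=c["cam_to_world"],im=im)
    if crop: x0,y0,x1,y1=crop; im=im[y0:y1,x0:x1]
    if s!=1: im=cv2.resize(im,None,fx=s,fy=s,interpolation=cv2.INTER_CUBIC)
    cv2.imwrite('pics/'+f+'.png',im); return c
def px2w(f,u,v,z):
    d=np.load('pics/'+f+'.npz');K,T=d['K'],d['T']
    ray=np.linalg.solve(K,[u,v,1.]); ray=T[:3,:3]@np.array([ray[0],-ray[1],-ray[2]])
    o=T[:3,3]; return o+ray*(z-o[2])/ray[2]
def w2px(f,p):
    d=np.load('pics/'+f+'.npz');K,T=d['K'],d['T']
    q=T[:3,:3].T@(np.array(p,float)-T[:3,3]); q=K@np.array([q[0],-q[1],-q[2]]); return q[:2]/q[2]
E
python3 - <<'E'
from h import *
for n in ("top","scene"):
    c=snap(n,n+"0"); print(c.keys(),c["K"],c["cam_to_world"].round(2))
o=r.get_obs(); print(o)
E
```

```text
pics
dict_keys(['pixels', 'K', 'cam_to_world']) [[549.0981748    0.         309.69971513]
 [  0.         549.0981748  239.93409259]
 [  0.           0.           1.        ]] [[ 2.00000e-02  1.00000e+00 -1.00000e-01  4.78070e+02]
 [-1.00000e+00  2.00000e-02 -1.00000e-02  2.23000e+01]
 [-1.00000e-02  1.00000e-01  1.00000e+00  1.24355e+03]
 [ 0.00000e+00  0.00000e+00  0.00000e+00  1.00000e+00]]
dict_keys(['pixels', 'K', 'cam_to_world']) [[608.78167305   0.         319.0630615 ]
 [  0.         608.78167305 241.54585841]
 [  0.           0.           1.        ]] [[ 7.5000e-01 -5.5000e-01  3.6000e-01  9.5000e+02]
 [ 6.6000e-01  6.3000e-01 -4.2000e-01 -3.8182e+02]
 [ 0.0000e+00  5.5000e-01  8.3000e-01  9.3089e+02]
 [ 0.0000e+00  0.0000e+00  0.0000e+00  1.0000e+00]]
{'time': 0.1, 'qpos': array([ 6.02462774e+01,  2.83132086e+01,  7.71233644e+01, -1.97711757e-03,
        7.46281773e+01, -5.47226201e+00]), 'dq': array([-0.07183265, -0.12689342, -0.02128435, -0.09120506,  0.01131161,
        0.07620485]), 'joint_efforts': array([ 2.83695052e-03, -8.80226398e+01, -3.82550919e+01,  7.10737123e-02,
        4.80230490e-02,  8.50237871e-05]), 'position': array([256.95634149, 569.5969179 , 404.17859678]), 'tool_rot': array([[-9.11540133e-01,  4.11210776e-01, -5.31954744e-04],
       [ 4.11211113e-01,  9.11539590e-01, -9.97632677e-04],
       [ 7.46605019e-05, -1.12812793e-03, -9.99999361e-01]]), 'contact_force': array([-0.65569787, -0.61809303, -0.37677036]), 'wrist_torque': array([-0.02504279,  0.05116522, -0.00017835]), 'width': 91.14002329556274}
```

View pics/top0.png

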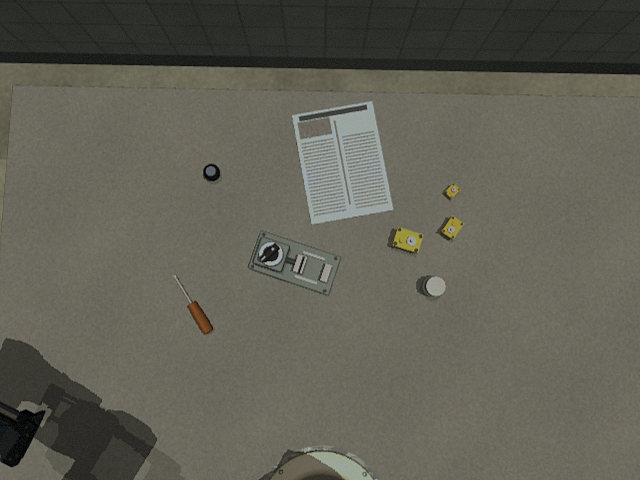

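View pics/scene0.png

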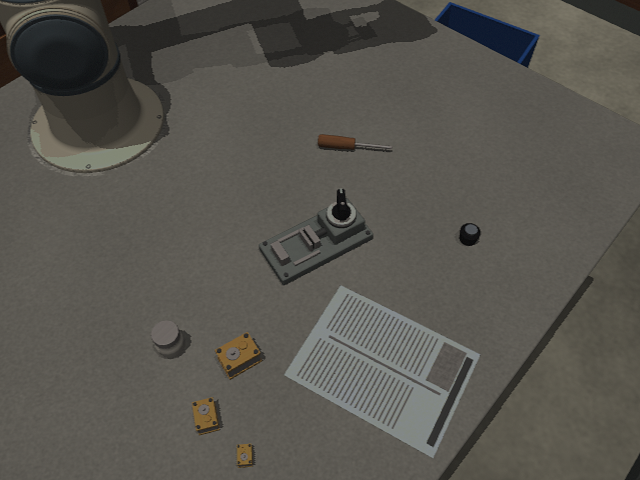

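Three look-alikes in the top picture: large (407,240), middle (452,228) and small (452,191). The middle-sized one at (452,228) is the one meant, and it should measure about 44 x 32 mm. I'll check its size and take one enlarged crop. The holder is at about (295,262), with its knob at (269,253).

```bash
python3 - <<'E'
from h import *
im=np.load('pics/top0.npz')['im']
a=cv2.resize(im[170:300,380:480],None,fx=6,fy=6,interpolation=cv2.INTER_CUBIC)[:600]
b=cv2.resize(im[225:300,240:350],None,fx=6,fy=6,interpolation=cv2.INTER_CUBIC)
cv2.imwrite('pics/cropm.png',cv2.resize(np.hstack([a[:450],b]) ,None,fx=.63,fy=.63))
hsv=cv2.cvtColor(im,cv2.COLOR_BGR2HSV)
m=cv2.inRange(hsv,(18,120,80),(35,255,255)); m[:, :380]=0
m=cv2.morphologyEx(m,cv2.MORPH_CLOSE,np.ones((7,7)))
for c in cv2.findContours(m,0,2)[0]:
    if cv2.contourArea(c)<30: continue
    W=np.array([px2w('top0',u,v,26)[:2] for u,v in c[:,0]],np.float32)
    print(cv2.boundingRect(c),cv2.minAreaRect(W))
for n,u,v,z in (("knob",269,253,62),("jar",434,287,55),("loupe",211,172,30),("fixedjaw",326,272,42),("jaw",300,264,42)): print(n,px2w('top0',u,v,z).round(0))
E
```

```text
(391, 227, 32, 27) ((601.2207641601562, -175.411865234375), (62.138858795166016, 45.36225128173828), 72.07478332519531)
(441, 216, 23, 25) ((629.19189453125, -274.8912353515625), (32.3668212890625, 48.26433563232422), 54.737483978271484)
(445, 184, 15, 14) ((713.6542358398438, -275.8309631347656), (20.474597930908203, 27.549224853515625), 46.06004333496094)
knob [561. 127.  62.]
jar [ 497. -230.   55.]
loupe [743. 266.  30.]
fixedjaw [524.   3.  42.]
jaw [540.  60.  42.]
```

View pics/cropm.png

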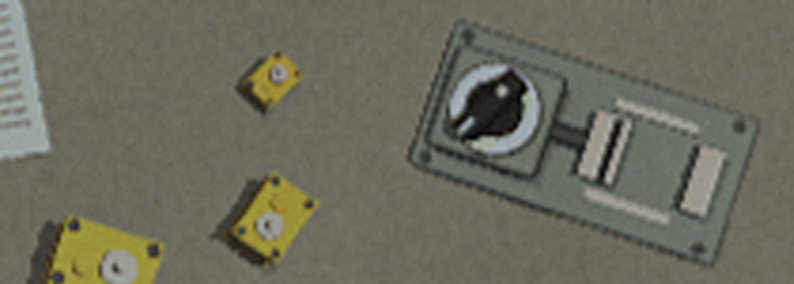

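The crop confirms it. The middle block measures about 32 x 46 mm, against 62 x 45 for the large one and 27 x 20 for the small one. It is at about (629,-275) with its long axis at about -35°. The holder's y axis points at about 73°. I'll move above the block.

Emit:
move_arm(
  series="-3.43 -3.09 0 0 0 0 100;-3.43 -3.09 0 0 0 0 100;-3.43 -3.09 0 0 0 0 100;-3.43 -3.09 0 0 0 0 100;-3.43 -3.09 0 0 0 0 100;-3.43 -3.09 0 0 0 0 100;-3.43 -3.09 0 0 0 0 100;-3.43 -3.09 0 0 0 0 100;-3.43 -3.09 0 0 0 0 100;-3.43 -3.09 0 0 0 0 100",
)

```text
time: 1.1
position: [445.8, 135.9, 401.9]
tool_rot: [[-0.915, 0.403, -0.002], [0.403, 0.915, -0.001], [0.002, -0.002, -1.0]]
contact_force: [0.8, 1.5, -0.5]
width: 91.1
```

Emit:
move_arm(
  series="-3.43 -3.09 0 0 0 0 100;-3.43 -3.09 0 0 0 0 100;-3.43 -3.09 0 0 0 0 100;-3.43 -3.09 0 0 0 0 100;-3.43 -3.09 0 0 0 0 100;-3.43 -3.09 0 0 0 0 100;-3.43 -3.09 0 0 0 0 100;-3.43 -3.09 0 0 0 0 100;-3.43 -3.09 0 0 0 0 100;-3.43 -3.09 0 0 0 0 100",
)

```text
time: 2.1
position: [638.2, -305.7, 399.7]
tool_rot: [[-0.914, 0.405, -0.006], [0.405, 0.914, 0.001], [0.005, -0.002, -1.0]]
contact_force: [1.4, 1.0, -0.3]
width: 90.9
```

Emit:
move_arm(
  series="0 0 0 0 0 0.147 100;0 0 0 0 0 0.147 100;0 0 0 0 0 0.147 100;0 0 0 0 0 0.147 100;0 0 0 0 0 0.147 100;0 0 0 0 0 0.147 100;0 0 0 0 0 0.147 100;0 0 0 0 0 0.147 100;0 0 0 0 0 0.147 100;0 0 0 0 0 0.147 100",
)

```text
time: 3.1
position: [638.5, -313.2, 392.7]
tool_rot: [[0.342, 0.94, -0.013], [0.94, -0.342, 0.004], [-0.001, -0.014, -1.0]]
contact_force: [0.1, 0.1, -0.1]
width: 91.3
```

```bash
cat >> h.py <<'E'
def go(x,y,z,ydir):
    """shift (cm, tool axes as they stand) to a TCP position, the turn about tool z (rad) to bring tool y (either way) to heading ydir deg, and the tilt"""
    o=r.get_obs();R=o['tool_rot'];p=o['position']
    yaw=np.degrees(np.arctan2(R[1,1],R[0,1])); d=(ydir-yaw+90)%180-90
    print('t',round(o['time'],2),'p',p.round(1),'yaw',yaw.round(2),'tilt',R[:2,2].round(4),'q',o['qpos'].round(0),'w',round(o['width'],1),'F',o['contact_force'].round(1),'M',o['wrist_torque'].round(2))
    print('shift cm',(R.T@(np.array([x,y,z])-p)/10).round(3),'turn rad',np.radians(-d).round(3), 'tilt fix rotvec', np.cross([0,0,1],R.T@np.array([0,0,-1.])).round(4))
E
python3 -c "
from h import *
go(629,-275,380,-35.3)"
```

```text
t 3.1 p [ 638.5 -313.2  392.7] yaw -19.99 tilt [-0.0129  0.0041] q [-31.  36.  64.  -0.  81. -11.] w 91.3 F [ 0.1  0.1 -0.1] M [-0.09  0.07 -0.01]
shift cm [ 3.268 -2.183  1.295] turn rad 0.267 tilt fix rotvec [-0.0135  0.0006  0.    ]
```

Emit:
move_arm(
  series="1.6 -1.1 0.6 -0.013 0 0 70;1.6 -1.1 0.6 0 0 0 70;0 0 0 0 0 0.133 70;0 0 0 0 0 0.134 70;0 0 0 0 0 0 70",
)

```text
time: 3.6
position: [627.9, -274.0, 378.0]
tool_rot: [[0.59, 0.807, -0.004], [0.807, -0.59, 0.001], [-0.001, -0.004, -1.0]]
contact_force: [0.5, -0.4, -0.8]
width: 64.2
```

```bash
python3 -c "
from h import *
go(629,-275,380,-35.3)
c=snap('wrist','w1');print(c['cam_to_world'].round(3))
print(w2px('w1',[629,-275,26]),w2px('w1',[629,-275,0]))"
```

```text
t 3.6 p [ 627.9 -274.   378. ] yaw -36.17 tilt [-0.0038  0.0015] q [-29.  35.  69.  -0.  76.   8.] w 64.2 F [ 0.5 -0.4 -0.8] M [-0.07  0.11  0.02]
shift cm [-0.015  0.145 -0.197] turn rad -0.015 tilt fix rotvec [-0.0039  0.0011  0.    ]
[[ 8.08000e-01  5.63000e-01  1.76000e-01  6.78256e+02]
 [-5.90000e-01  7.73000e-01  2.35000e-01 -2.07845e+02]
 [-4.00000e-03 -2.94000e-01  9.56000e-01  3.57258e+02]
 [ 0.00000e+00  0.00000e+00  0.00000e+00  1.00000e+00]]
[319.58672982 218.61390946] [319.60878281 212.29405713]
```

View pics/w1.png

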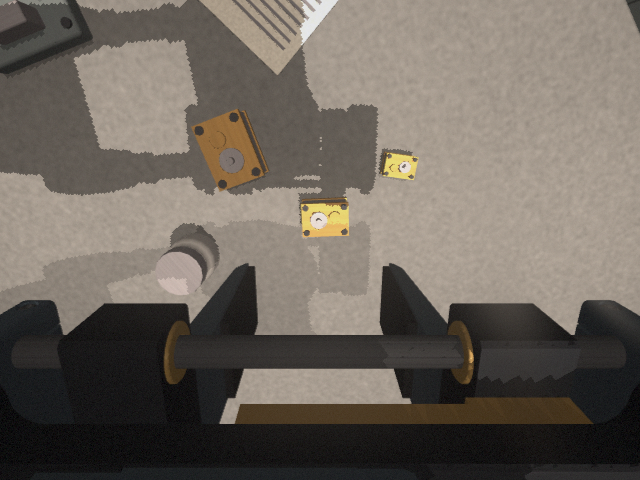

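The wrist view shows the middle block's top at about (325,218), nearly square to the jaws. The large one is at (230,150), the small one at (400,165) and the jar at (180,270).

```bash
python3 - <<'E'
from h import *
d=np.load('pics/w1.npz')['im']; hsv=cv2.cvtColor(d,cv2.COLOR_BGR2HSV)[185:255,285:365]
m=cv2.inRange(hsv,(18,60,120),(36,255,255)); m=cv2.morphologyEx(m,cv2.MORPH_CLOSE,np.ones((9,9)))
c=max(cv2.findContours(m,0,2)[0],key=cv2.contourArea)[:,0]+[285,185]
W=np.array([px2w('w1',u,v,26)[:2] for u,v in c],np.float32); R=cv2.minAreaRect(W); print(R, cv2.boundingRect(c.astype(np.int32)))
ang=R[2] if R[1][0]>R[1][1] else R[2]-90
print(ang); x,y=R[0]
go(x,y,220,ang)
E
```

```text
((633.400390625, -276.47589111328125), (37.215538024902344, 44.25642395019531), 55.245948791503906) (301, 197, 48, 40)
-34.754051208496094
t 3.65 p [ 627.9 -274.1  378. ] yaw -35.89 tilt [-0.0038  0.0015] q [-29.  35.  69.  -0.  76.   7.] w 63.7 F [ 0.4  0.3 -0.2] M [-0.11  0.08  0.07]
shift cm [ 0.145  0.644 15.799] turn rad -0.02 tilt fix rotvec [-0.0039  0.001   0.    ]
```

Emit:
move_arm(
  series="-0.1 0.6 4 0 0 -0.02 70;0 0 4 0 0 0 70;0 0 4 0 0 0 70;0 0 3.5 0 0 0 70;0 0 1 0 0 0 70",
)

```text
time: 4.15
position: [633.2, -279.9, 210.6]
tool_rot: [[0.551, 0.835, 0.002], [0.835, -0.551, -0.002], [-0.0, 0.003, -1.0]]
contact_force: [-0.4, 0.5, 0.4]
width: 63.6
```

```bash
python3 -c "
from h import *
go(632,-278.4,200,-34.8)
snap('wrist','w2')"
```

```text
t 4.15 p [ 633.2 -279.9  210.6] yaw -33.43 tilt [ 0.0024 -0.0021] q [-29.  45.  76.  -0.  58.   5.] w 63.6 F [-0.4  0.5  0.4] M [-0.04  0.17 -0.04]
shift cm [ 0.059 -0.189  1.054] turn rad 0.024 tilt fix rotvec [ 0.0031  0.0004 -0.    ]
```

View pics/w2.png

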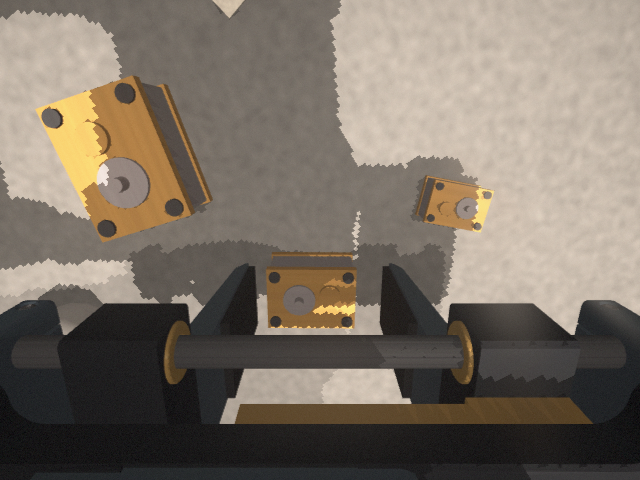

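The block sits between the fingers and square to them. Its top-face corners are at about (266,268), (356,268), (356,328) and (266,328).

```bash
python3 - <<'E'
from h import *
W=np.array([px2w('w2',u,v,26) for u,v in ((266,268),(356,268),(356,328),(266,328))]); print(W.round(1)); m=W.mean(0); print(m)
go(m[0],m[1],200,-34)
E
```

```text
[[ 623.7 -252.7   26. ]
 [ 659.9 -276.7   26. ]
 [ 642.7 -304.6   26. ]
 [ 604.5 -279.3   26. ]]
[ 632.68863524 -278.32225188   26.        ]
t 4.2 p [ 633.3 -280.   210.6] yaw -33.45 tilt [ 0.0024 -0.0021] q [-29.  45.  76.  -0.  58.   5.] w 63.7 F [-1.5 -0.6 -2.5] M [-0.08  0.16 -0.01]
shift cm [ 0.104 -0.149  1.06 ] turn rad 0.01 tilt fix rotvec [ 0.0031  0.0004 -0.    ]
```

Emit:
move_arm(
  series="0.1 -0.2 0.7 0.003 0 0.01 70;0 0 0.3 0 0 0 70;0 0 0 0 0 0 70",
  force=25,
)

```text
time: 4.5
position: [633.4, -278.7, 203.5]
tool_rot: [[0.557, 0.83, 0.003], [0.83, -0.557, -0.002], [-0.0, 0.004, -1.0]]
contact_force: [0.6, 0.5, -0.1]
width: 63.4
```

```bash
python3 -c "
from h import *
go(632.7,-278.3,200,-34)"
```

```text
t 4.5 p [ 633.4 -278.7  203.5] yaw -33.88 tilt [ 0.0034 -0.0023] q [-29.  46.  77.  -0.  57.   5.] w 63.4 F [ 0.6  0.5 -0.1] M [-0.12  0.1   0.01]
shift cm [-0.006 -0.079  0.35 ] turn rad 0.002 tilt fix rotvec [ 0.0041  0.     -0.    ]
```

Emit:
move_arm(
  series="0 -0.1 0.4 0.004 0 0 70;0 0 0 0 0 0 40;0 0 0 0 0 0 40;0 0 0 0 0 0 40;0 0 0 0 0 0 40;0 0 0 0 0 0 40",
  force=25,
)

```text
time: 5.1
position: [633.3, -278.5, 202.6]
tool_rot: [[0.557, 0.831, 0.004], [0.831, -0.557, -0.002], [0.0, 0.004, -1.0]]
contact_force: [-0.5, 0.3, -1.5]
width: 44.0
```

```bash
python3 -c "
from h import *
go(632.7,-278.3,200,-34)"
```

```text
t 5.1 p [ 633.3 -278.5  202.6] yaw -33.83 tilt [ 0.0039 -0.0022] q [-29.  46.  77.  -0.  57.   5.] w 44.0 F [-0.5  0.3 -1.5] M [-0.06  0.14 -0.04]
shift cm [-0.02  -0.063  0.262] turn rad 0.003 tilt fix rotvec [ 0.0045 -0.0004  0.    ]
```

Emit:
move_arm(
  series="0 0 -2 0 0 0 40;0 0 -4.5 0 0 0 40;0 0 -4.5 0 0 0 40;0 0 -4 0 0 0 40;2.5 -3.2 0 0 0 0 40;2.5 -3.2 0 0 0 0 40;2.5 -3.2 0 0 0 0 40;2.5 -3.2 0 0 0 0 40;2.5 -3.2 0 0 0 0 40;2.5 -3.2 0 0 0 0 40",
)

```text
time: 6.1
position: [555.0, -43.9, 357.6]
tool_rot: [[0.562, 0.827, 0.007], [0.827, -0.562, -0.003], [0.001, 0.007, -1.0]]
contact_force: [0.9, 0.4, -1.2]
width: 43.7
```

Emit:
move_arm(
  series="2.5 -3.2 0 0 0 0 40;2.5 -3.2 0 0 0 0 40;0 0 0 0 0 -0.1 40;0 0 0 0 0 -0.1 40;0 0 0 0 0 -0.1 40;0 0 0 0 0 0 40",
)

```text
time: 6.7
position: [525.9, 42.0, 357.8]
tool_rot: [[0.278, 0.961, 0.006], [0.961, -0.278, -0.002], [-0.0, 0.007, -1.0]]
contact_force: [-0.4, -0.5, -0.7]
width: 44.1
```

```bash
python3 -c "
from h import *
go(532,31,370,-16.6)
snap('wrist','w3')"
```

```text
t 6.7 p [525.9  42.  357.8] yaw -16.13 tilt [ 0.0063 -0.002 ] q [-2. 24. 94. -0. 62. 14.] w 44.1 F [-0.4 -0.5 -0.7] M [-0.12  0.15 -0.  ]
shift cm [-0.883  0.902 -1.211] turn rad 0.008 tilt fix rotvec [ 0.0066  0.0002 -0.    ]
```

View pics/w3.png

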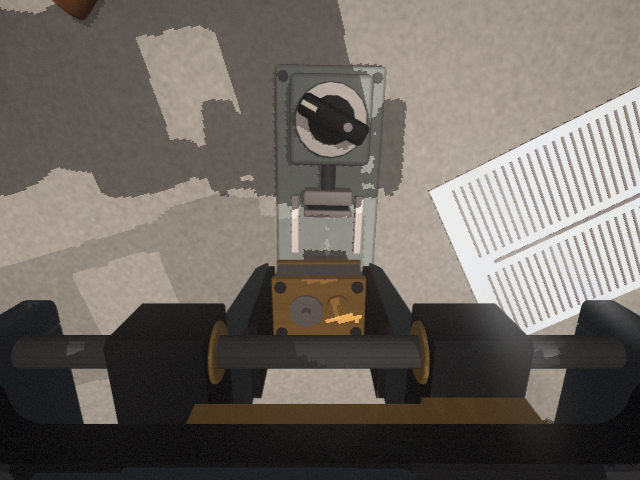

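The wrist view shows the held block level at (320,305). The holder's far base corners are at (276,66) and (385,67), the collar centre is at (331,119), the sliding jaw top spans 304-352 at row ~195, and the rails are at columns 295 and 359. I'll locate the holder from these features.

```bash
python3 - <<'E'
from h import *
P=lambda f,u,v,z: px2w(f,u,v,z)[:2].round(1)
print('corners',P('w3',276,66,20),P('w3',385,67,20),'bolts',P('w3',283,76,20),P('w3',378,77,20))
print('gearbox',P('w3',290,73,52),P('w3',370,73,52),P('w3',289,162,52),P('w3',369,163,52))
print('collar',P('w3',331,119,62))
print('jaw top',P('w3',304,192,42),P('w3',352,191,42),P('w3',304,205,42),P('w3',352,204,42))
print('rails',P('w3',295,230,25),P('w3',359,230,25))
# zoomed pictures
d=np.load('pics/w3.npz')['im']; t=np.load('pics/top0.npz')['im']
a=cv2.resize(d[55:265,260:400],None,fx=2.8,fy=2.8,interpolation=cv2.INTER_CUBIC)
b=cv2.resize(t[228:298,278:344],None,fx=6,fy=6,interpolation=cv2.INTER_CUBIC)
H=588; b=np.vstack([b,np.zeros((H-b.shape[0],b.shape[1],3),np.uint8)])
cv2.imwrite('pics/z3.png',np.hstack([a[:H],b])); print(a.shape,b.shape)
E
```

```text
corners [532.7 173.4] [615.9 148.7] bolts [535.8 164.9] [608.8 143.1]
gearbox [542.7 160.9] [598. 145.] [523.1 101.1] [582.1  83.2]
collar [562.2 122.4]
jaw top [526.7  74. ] [564.6  63.9] [523.6  63.7] [561.9  53.5]
rails [507.9  40.9] [562.6  25. ]
(588, 392, 3) (588, 396, 3)
```

View pics/z3.png

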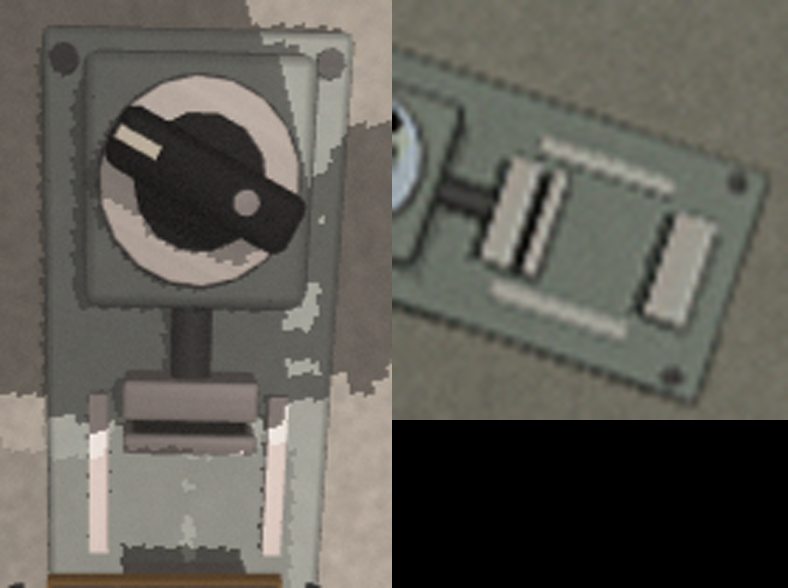

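```bash
python3 - <<'E'
from h import *
o=np.array([545.5,65.2]);a=np.radians(-16.6);ux=np.array([np.cos(a),np.sin(a)]);uy=np.array([-ux[1],ux[0]])
def H(n,f,u,v,z):
    p=px2w(f,u,v,z)[:2]; print(n,p.round(1),'holder',(ux@(p-o)).round(1),(uy@(p-o)).round(1))
H('plate front w3','w3',327.9,216.4,42)
H('plate front top','top0',304.5,265.2,42)
H('fixed face top','top0',323.5,272.2,42)
H('fixed far edge top','top0',278+(700-392)/6,228+270/6,42)
H('collar w3','w3',260+200/2.8,55+180/2.8,60)
H('collar top','top0',269,253,62)
H('rail L outer end','w3',260+88/2.8,55+553/2.8,25);H('rail R','w3',260+283/2.8,55+555/2.8,25)
H('pin','w3',260+246/2.8,55+203/2.8,102);H('knob end L','w3',260+128/2.8,55+133/2.8,102);H('knob end R','w3',260+290/2.8,55+228/2.8,102)
g=[px2w('w3',260+u/2.8,55+v/2.8,26+155.2+0)[:2] for u,v in()]
p=o-38*uy; print(p)
E
```

```text
plate front w3 [539.9  48.9] holder -0.7 -17.2
plate front top [537.7  49.9] holder -3.1 -16.9
fixed face top [523.4   8. ] holder -4.9 -61.1
fixed far edge top [522.   -4.7] holder -2.6 -73.8
collar w3 [562.5 122.1] holder 0.0 59.4
collar top [561.2 126.8] holder -2.5 63.5
rail L outer end [498.5  21.6] holder -32.6 -55.2
rail R [559.    3.3] holder 30.7 -55.5
pin [569.2 114.5] holder 8.6 54.0
knob end L [548.3 135.6] holder -17.4 68.2
knob end R [577.2 106.6] holder 18.6 48.7
[534.64384204  28.78374217]
```

Emit:
move_arm(
  series="-1.1 1.2 0 0.007 0 0.008 40;0 0 4 0 0 0 40;0 0 4 0 0 0 40;0 0 2 0 0 0 40;0 0 0 0 0 0 40",
)

```text
time: 7.25
position: [537.9, 23.6, 256.1]
tool_rot: [[0.305, 0.952, 0.004], [0.952, -0.305, -0.001], [0.001, 0.004, -1.0]]
contact_force: [0.5, 0.3, -0.6]
width: 43.8
```

```bash
python3 - <<'E'
from h import *
go(534.2,28.6,250,-16.6)
snap('wrist','w4'); snap('scene','s4')
d=np.load('pics/w4.npz')['im']; t=np.load('pics/s4.npz')['im']
a=cv2.resize(d[60:360,220:420],None,fx=1.9,fy=1.9,interpolation=cv2.INTER_CUBIC)
b=cv2.resize(t[190:290,245:380],None,fx=3,fy=5.7,interpolation=cv2.INTER_CUBIC)
cv2.imwrite('pics/z4.png',np.hstack([a,b])); print(a.shape,b.shape)
E
```

```text
t 7.25 p [537.9  23.6 256.1] yaw -17.77 tilt [ 0.0044 -0.0005] q [-4. 33. 98. -0. 49. 14.] w 43.8 F [ 0.5  0.3 -0.6] M [-0.07  0.11  0.05]
shift cm [ 0.359 -0.512  0.609] turn rad -0.02 tilt fix rotvec [ 0.0044 -0.0009  0.    ]
(570, 380, 3) (570, 405, 3)
```

View pics/z4.png

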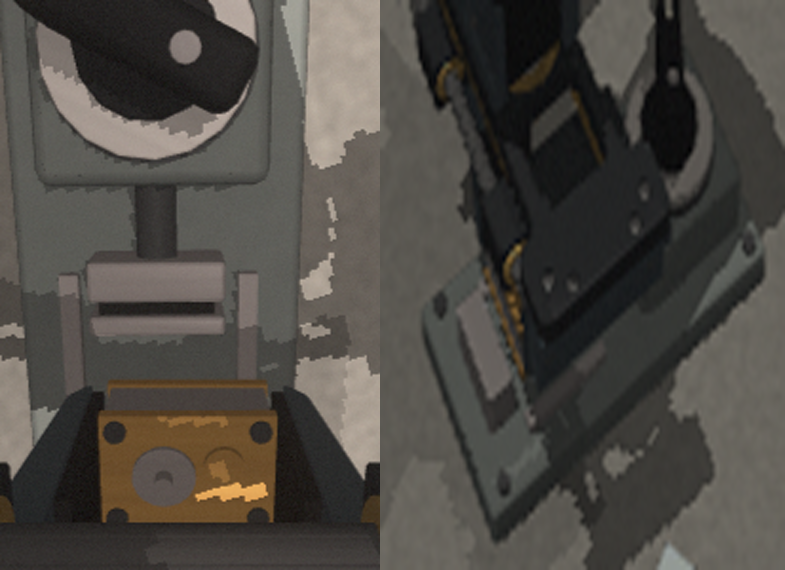

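```bash
python3 - <<'E'
from h import *
o=np.array([545.5,65.2]);a=np.radians(-16.6);ux=np.array([np.cos(a),np.sin(a)]);uy=np.array([-ux[1],ux[0]])
def H(n,f,u,v,z,k=None):
    if k: u,v=220+u/1.9,60+v/1.9
    p=px2w(f,u,v,z)[:2]; print(n,p.round(1),'holder',(ux@(p-o)).round(1),(uy@(p-o)).round(1))
H('plate L','w4',91,334,42,1);H('plate R','w4',223,334,42,1)
H('rail L in','w4',82,330,25,1);H('rail R in','w4',240,330,25,1)
H('rail L top','w4',60,274,25,1);H('rail R top','w4',257,272,25,1)
zt=256.1-202.6+26
for u,v in((100,412),(276,412),(103,522)): H('block','w4',u,v,zt,1)
# scene: fixed jaw near face edge, far edge
S=lambda u,v:(245+(u-380)/3,190+v/5.7)
for n,u,v in(('fj a',457,303),('fj b',496,405),('fj d',482,292),('fj c',510,390)): print(n);H('',"s4",*S(u,v),42)
go(0,0,0,0)
E
```

```text
plate L [521.3  54.8] holder -20.2 -16.9
plate R [557.9  43. ] holder 18.3 -17.7
rail L in [515.2  52.8] holder -25.5 -20.5
rail R in [562.9  37.5] holder 24.5 -21.6
rail L top [515.   71.8] holder -31.1 -2.4
rail R top [573.2  53.8] holder 29.8 -3.0
block [525.   44.6] holder -13.8 -25.6
block [565.8  31.5] holder 29.1 -26.5
block [515.4  15.7] holder -14.7 -56.1
fj a
 [504.    2.5] holder -21.9 -71.9
fj b
 [546.1  -9.3] holder 21.8 -71.2
fj d
 [512.1  15.1] holder -17.7 -57.6
fj c
 [ 5.485e+02 -1.000e-01] holder 21.5 -61.7
t 7.35 p [538.6  23.8 258.5] yaw -17.72 tilt [ 0.0077 -0.0007] q [-4. 32. 98. -0. 49. 14.] w 43.8 F [-0.3  0.9 -1. ] M [-0.06  0.07 -0.02]
shift cm [-18.702 -50.774  25.432] turn rad -0.309 tilt fix rotvec [ 0.0076 -0.0017  0.    ]
```

```bash
python3 - <<'E'
from h import *
# block seen in hand, in the tool frame, at w3 and w4
for f,zt,tcp,yaw,pts in (('w3',357.8-202.6+26,(525.9,42.),-16.13,((272,277),(366,277),(367,336),(271,336))),('w4',256.1-202.6+26,(537.9,23.6),-17.77,tuple((220+u/1.9,60+v/1.9) for u,v in((100,412),(276,412),(276,522),(102,522))))):
    a=np.radians(yaw);ty=np.array([np.cos(a),np.sin(a)]);tx=np.array([-ty[1],ty[0]])
    for u,v in pts:
        q=px2w(f,u,v,zt)[:2]-tcp; print(f,'tool x,y',(tx@q).round(1),(ty@q).round(1))
E
```

```text
w3 tool x,y 15.7 -18.7
w3 tool x,y 15.6 24.8
w3 tool x,y -15.6 26.5
w3 tool x,y -15.4 -20.3
w4 tool x,y 16.1 -18.7
w4 tool x,y 16.0 24.2
w4 tool x,y -14.5 25.4
w4 tool x,y -14.4 -19.3
```

Emit:
move_arm(
  series="0.3 -0.85 0 0.006 0 -0.01 40;0 0 0 0 0 0 40;0 0 0 0 0 0 40",
)

```text
time: 7.65
position: [531.9, 29.3, 261.7]
tool_rot: [[0.296, 0.955, 0.006], [0.955, -0.296, 0.001], [0.003, 0.006, -1.0]]
contact_force: [1.3, -0.2, -0.9]
width: 43.8
```

```bash
python3 -c "
from h import *
go(531.3,29.2,240,-17.1)"
```

```text
t 7.65 p [531.9  29.3 261.7] yaw -17.2 tilt [0.0063 0.001 ] q [-3. 32. 99.  0. 49. 14.] w 43.8 F [ 1.3 -0.2 -0.9] M [-0.07  0.03 -0.03]
shift cm [-0.031 -0.07   2.17 ] turn rad -0.002 tilt fix rotvec [ 0.0057 -0.0028  0.    ]
```

Emit:
move_arm(
  series="0 0 1 0.005 0 0 40;0 0 1 0 0 0 40;0 0 0.8 0 0 0 40",
)

```text
time: 7.95
position: [532.6, 29.5, 233.8]
tool_rot: [[0.295, 0.955, 0.005], [0.955, -0.295, 0.002], [0.004, 0.005, -1.0]]
contact_force: [0.1, 0.5, -1.8]
width: 43.5
```

```bash
python3 -c "
from h import *
go(531.3,29.2,223,-17.1)"
```

```text
t 7.95 p [532.6  29.5 233.8] yaw -17.19 tilt [0.0055 0.0024] q [ -3.  34. 100.   0.  45.  14.] w 43.5 F [ 0.1  0.5 -1.8] M [-0.12  0.1   0.01]
shift cm [-0.073 -0.124  1.079] turn rad -0.002 tilt fix rotvec [ 0.0045 -0.0039  0.    ]
```

Emit:
move_arm(
  series="-0.05 -0.1 0.4 0.004 -0.003 0 40;0 0 0.3 0 0 0 40;0 0 0.2 0 0 0 40",
)

```text
time: 8.25
position: [531.1, 29.3, 222.2]
tool_rot: [[0.296, 0.955, -0.003], [0.955, -0.296, 0.001], [-0.0, -0.003, -1.0]]
contact_force: [-7.1, 2.6, 23.1]
width: 43.7
```

```bash
python3 -c "
from h import *
go(531.3,29.2,222.6,-17.1)"
```

```text
t 8.25 p [531.1  29.3 222.2] yaw -17.19 tilt [-0.0027  0.0006] q [ -3.  36. 100.   0.  44.  14.] w 43.7 F [-7.1  2.6 23.1] M [ 0.44  1.51 -0.03]
shift cm [-0.002  0.025 -0.038] turn rad -0.002 tilt fix rotvec [-0.0027  0.0002  0.    ]
```

It is down on the bed at the expected height (222.2 against 222.6). I'll ease off and let go.

Emit:
move_arm(
  series="0 0 -0.05 0 0 0 40;0 0 0 0 0 0 58;0 0 0 0 0 0 65;0 0 0 0 0 0 65;0 0 0 0 0 0 65",
)

```text
time: 8.75
position: [531.3, 29.3, 222.9]
tool_rot: [[0.296, 0.955, -0.002], [0.955, -0.296, 0.001], [0.0, -0.002, -1.0]]
contact_force: [0.7, -0.5, -0.2]
width: 59.1
```

Emit:
move_arm(
  series="0 0 -1 0 0 0 65;0 0 -3 0 0 0 65;0 0 -4 0 0 0 65;-1 0 -2.5 0 0 0 65;-1 0 0 0 0 0 65",
)

```text
time: 9.25
position: [525.5, 10.4, 333.9]
tool_rot: [[0.294, 0.956, -0.002], [0.956, -0.294, 0.001], [-0.0, -0.003, -1.0]]
contact_force: [-0.0, -0.5, -0.5]
width: 59.4
```

```bash
python3 - <<'E'
from h import *
go(531.3,29.2,320,-17.1)
snap('wrist','w5')
cv2.imwrite('pics/z5.png',cv2.resize(np.load('pics/w5.npz')['im'][20:420,170:470],None,fx=1.5,fy=1.5))
E
```

```text
t 9.25 p [525.5  10.4 333.9] yaw -17.12 tilt [-0.0025  0.0006] q [-5. 25. 96.  0. 59. 12.] w 59.4 F [-0.  -0.5 -0.5] M [-0.05  0.08 -0.01]
shift cm [1.971 0.006 1.385] turn rad -0.0 tilt fix rotvec [-0.0025  0.0002  0.    ]
```

View pics/z5.png

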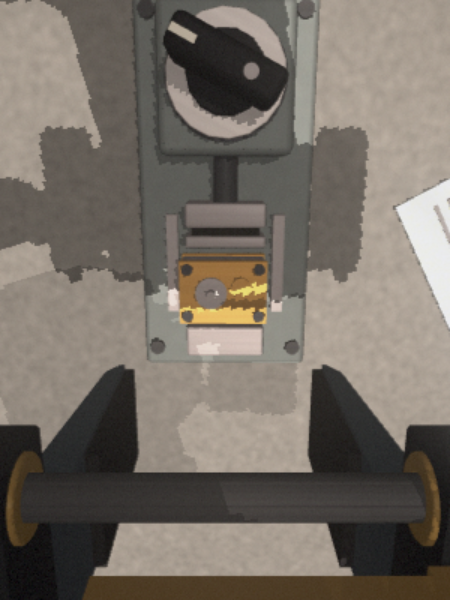

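The block lies flat and centred between the open jaws, in the crop at (224,290), with gaps on both sides. The knob bar runs from (169,27) to (278,92). I'll locate the knob, correcting the camera bias with the known block position.

```bash
python3 - <<'E'
from h import *
Q=lambda u,v,z: px2w('w5',170+u/1.5,20+v/1.5,z)[:2]
B=np.mean([Q(180,262,46),Q(268,262,46),Q(268,324,46),Q(180,324,46)],0); b=B-np.array([531.3,29.3]); print('block',B.round(1),'bias',b.round(1))
L,R,pin=Q(169,27,102),Q(278,92,102),Q(251,71,102)
print('bar',L.round(1),R.round(1),'mid',((L+R)/2-b).round(1),'pin',(pin-b).round(1))
th=np.degrees(np.arctan2(*(R-L)[::-1]));print('bar heading',th)
u=(R-L)/np.linalg.norm(R-L); print('axis from pin',(pin-b-10*u).round(1)); print('collar',(Q(226,72,62)-b).round(1))
go(559.7,122.6,330,th+90)
E
```

```text
block [532.3  27.1] bias [ 1.  -2.2]
bar [545.8 136.2] [576.4 105.1] mid [560.1 122.9] pin [568.1 116.7]
bar heading -45.57479587011379
axis from pin [561.1 123.8]
collar [561.3 124.3]
t 9.3 p [524.8   9.3 332.5] yaw -17.15 tilt [-0.004   0.0004] q [-6. 25. 96. -0. 59. 12.] w 59.3 F [ 0.6 -1.   0.5] M [-0.15  0.08 -0.02]
shift cm [ 1.1854e+01 -6.0000e-03  2.4500e-01] turn rad -1.075 tilt fix rotvec [-0.004   0.0009  0.    ]
```

Emit:
move_arm(
  series="4 0 0 -0.004 0 0 50;4 0 0 0 0 0 50;3.5 0.1 0 0 0 0 50;0 0 0 0 0 -0.14 50;0 0 0 0 0 -0.14 50;0 0 0 0 0 -0.14 50;0 0 0 0 0 -0.14 50;0 0 0 0 0 -0.14 50;0 0 0 0 0 -0.14 50;0 0 0 0 0 -0.14 50",
)

```text
time: 10.3
position: [558.2, 122.6, 324.8]
tool_rot: [[-0.652, 0.758, -0.012], [0.758, 0.652, -0.002], [0.007, -0.01, -1.0]]
contact_force: [-1.0, 0.2, -0.5]
width: 45.5
```

```bash
python3 -c "
from h import *
go(560.3,123.2,285,44.4)"
```

```text
t 10.3 p [558.2 122.6 324.8] yaw 40.68 tilt [-0.0122 -0.0018] q [  6.  29.  90.  -0.  62. -34.] w 45.5 F [-1.   0.2 -0.5] M [-0.1   0.03  0.02]
shift cm [-0.115  0.239  3.973] turn rad -0.065 tilt fix rotvec [-0.0105 -0.0066  0.    ]
```

Emit:
move_arm(
  series="-0.1 0.25 1.5 -0.01 -0.006 -0.065 50;0 0 1.5 0 0 0 50;0 0 0.8 0 0 0 50;0 0 0 0 0 0 50",
)

```text
time: 10.7
position: [559.5, 123.4, 282.7]
tool_rot: [[-0.705, 0.709, -0.005], [0.709, 0.705, 0.0], [0.004, -0.003, -1.0]]
contact_force: [0.5, 0.0, 0.8]
width: 45.5
```

```bash
python3 - <<'E'
from h import *
go(560.3,123.2,262,44.4)
snap('wrist','w6')
cv2.imwrite('pics/z6.png',np.load('pics/w6.npz')['im'][120:480,120:520])
E
```

```text
t 10.7 p [559.5 123.4 282.7] yaw 44.86 tilt [-0.0051  0.0002] q [  6.  33.  92.   0.  56. -38.] w 45.5 F [0.5 0.  0.8] M [-0.04 -0.02 -0.1 ]
shift cm [-0.078  0.053  2.074] turn rad 0.008 tilt fix rotvec [-0.0035 -0.0037  0.    ]
```

View pics/z6.png

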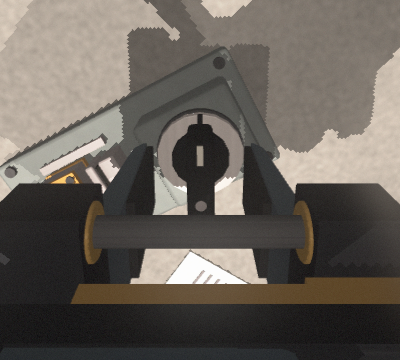

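The wrist view shows the bar standing vertical and centred between the fingers at crop column 200, with the white line over the black collar mark. I'll descend and grip.

Emit:
move_arm(
  series="-0.05 0.05 1.2 -0.003 -0.003 0.008 50;0 0 0.8 0 0 0 50;0 0 0 0 0 0 0;0 0 0 0 0 0 0;0 0 0 0 0 0 0;0 0 0 0 0 0 0;0 0 0 0 0 0 0;0 0 0 0 0 0 0",
  force=40,
)

```text
time: 11.55
position: [560.3, 123.1, 265.2]
tool_rot: [[-0.699, 0.715, 0.0], [0.715, 0.699, -0.0], [-0.001, 0.0, -1.0]]
contact_force: [1.4, 0.3, -6.8]
width: 13.6
```

```bash
python3 -c "
from h import *
go(560.3,123.2,262,44.4)"
```

```text
t 11.55 p [560.3 123.1 265.2] yaw 44.36 tilt [ 0.0005 -0.0005] q [  6.  34.  93.  -0.  53. -38.] w 13.6 F [ 1.4  0.3 -6.8] M [ 0.15 -0.33  0.06]
shift cm [0.013 0.006 0.319] turn rad -0.001 tilt fix rotvec [ 0.      0.0007 -0.    ]
```

Emit:
move_arm(
  series="0 0 0 0 0 0.1 0;0 0 0 0 0 0.1 0;0 0 0 0 0 0.1 0;0 0 0 0 0 0.1 0;0 0 0 0 0 0.1 0",
)

```text
time: 12.05
position: [560.5, 123.1, 265.1]
tool_rot: [[-0.255, 0.967, 0.001], [0.967, 0.255, -0.0], [-0.001, 0.001, -1.0]]
contact_force: [-0.0, -0.0, -4.0]
width: 14.1
```

```bash
python3 -c "
from h import *
go(560.3,123.1,264,44.4)"
```

```text
t 12.05 p [560.5 123.1 265.1] yaw 14.79 tilt [ 0.0008 -0.0005] q [ 6. 34. 93. -0. 53. -8.] w 14.1 F [-0. -0. -4.] M [-0.17 -0.07  0.12]
shift cm [ 0.003 -0.016  0.115] turn rad -0.517 tilt fix rotvec [ 0.0007  0.0006 -0.    ]
```

Emit:
move_arm(
  series="0 0 0 0 0 0.1 0;0 0 0 0 0 0.1 0;0 0 0 0 0 0.1 0;0 0 0 0 0 0.08 0",
)

```text
time: 12.45
position: [560.5, 123.1, 265.2]
tool_rot: [[0.138, 0.99, 0.001], [0.99, -0.138, -0.001], [-0.001, 0.001, -1.0]]
contact_force: [0.1, -0.7, -4.4]
width: 14.1
```

```bash
python3 -c "
from h import *
go(560.3,123.1,264,44.4)"
```

```text
t 12.45 p [560.5 123.1 265.2] yaw -7.93 tilt [ 0.001  -0.0007] q [ 6. 34. 93. -0. 53. 14.] w 14.1 F [ 0.1 -0.7 -4.4] M [-0.22 -0.04  0.15]
shift cm [-0.003 -0.023  0.115] turn rad -0.913 tilt fix rotvec [ 0.001   0.0005 -0.    ]
```

Emit:
move_arm(
  series="0 0 0 0 0 0.07 0;0 0 0 0 0 0.07 0",
)

```text
time: 12.65
position: [560.6, 123.1, 265.2]
tool_rot: [[0.281, 0.96, 0.001], [0.96, -0.281, -0.001], [-0.0, 0.001, -1.0]]
contact_force: [-0.1, -1.4, -4.5]
width: 13.8
```

```bash
python3 -c "
from h import *
go(560.3,123.1,264,44.4)"
```

```text
t 12.65 p [560.6 123.1 265.2] yaw -16.31 tilt [ 0.0011 -0.0008] q [ 6. 34. 93. -0. 53. 23.] w 13.8 F [-0.1 -1.4 -4.5] M [-0.28 -0.02  0.09]
shift cm [-0.01  -0.025  0.118] turn rad -1.06 tilt fix rotvec [ 0.0013  0.0004 -0.    ]
```

Emit:
move_arm(
  series="0 0 0 0 0 0.07 0;0 0 0 0 0 0.07 0",
)

```text
time: 12.85
position: [560.6, 123.1, 265.2]
tool_rot: [[0.417, 0.909, 0.001], [0.909, -0.417, -0.001], [-0.0, 0.001, -1.0]]
contact_force: [0.2, -0.9, -4.6]
width: 13.9
```

```bash
python3 -c "
from h import *
go(560.3,123.1,264,44.4)"
```

```text
t 12.85 p [560.6 123.1 265.2] yaw -24.66 tilt [ 0.001  -0.0009] q [ 6. 34. 93. -0. 53. 31.] w 13.9 F [ 0.2 -0.9 -4.6] M [-0.19  0.03  0.12]
shift cm [-0.014 -0.022  0.116] turn rad -1.205 tilt fix rotvec [ 0.0013  0.0004 -0.    ]
```

Emit:
move_arm(
  series="0 0 0 0 0 0.07 0",
)

```text
time: 12.95
position: [560.6, 123.1, 265.2]
tool_rot: [[0.482, 0.876, 0.001], [0.876, -0.482, -0.001], [-0.0, 0.001, -1.0]]
contact_force: [0.1, -0.4, -4.0]
width: 13.7
```

```bash
python3 -c "
from h import *
go(560.3,123.1,264,44.4)"
```

```text
t 12.95 p [560.6 123.1 265.2] yaw -28.83 tilt [ 0.0011 -0.001 ] q [ 6. 34. 93. -0. 53. 35.] w 13.7 F [ 0.1 -0.4 -4. ] M [-0.26  0.04  0.17]
shift cm [-0.016 -0.025  0.116] turn rad -1.278 tilt fix rotvec [ 0.0014  0.0003 -0.    ]
```

Emit:
move_arm(
  series="0 0 0 0 0 0.07 0",
)

```text
time: 13.05
position: [560.6, 123.1, 265.1]
tool_rot: [[0.545, 0.839, 0.001], [0.839, -0.545, -0.001], [-0.0, 0.001, -1.0]]
contact_force: [-0.1, -1.3, -3.6]
width: 13.7
```

```bash
python3 -c "
from h import *
go(560.3,123.1,264,44.4)"
```

```text
t 13.05 p [560.6 123.1 265.1] yaw -33.01 tilt [ 0.0011 -0.001 ] q [ 6. 34. 93. -0. 53. 40.] w 13.7 F [-0.1 -1.3 -3.6] M [-0.25  0.05  0.15]
shift cm [-0.018 -0.025  0.115] turn rad -1.351 tilt fix rotvec [ 0.0015  0.0003 -0.    ]
```

```bash
cat > q.py <<'E'
from h import *
o=r.get_obs();R=o['tool_rot'];print('turned',np.radians(44.36-np.degrees(np.arctan2(R[1,1],R[0,1]))).round(3),'Mz',o['wrist_torque'][2].round(3),'F',o['contact_force'].round(1),o['position'].round(1),round(o['joint_efforts'][5],3))
E
python3 q.py
```

```text
turned 1.35 Mz 0.152 F [-0.1 -1.3 -3.6] [560.6 123.1 265.1] -2.269
```

Emit:
move_arm(
  series="0 0 0 0 0 0.07 0",
)

```text
time: 13.15
position: [560.6, 123.1, 265.1]
tool_rot: [[0.604, 0.797, 0.001], [0.797, -0.604, -0.001], [-0.0, 0.001, -1.0]]
contact_force: [-0.2, -0.2, -3.6]
width: 13.8
```

```bash
python3 q.py
```

```text
turned 1.423 Mz 0.069 F [-0.2 -0.2 -3.6] [560.6 123.1 265.1] -2.272
```

Emit:
move_arm(
  series="0 0 0 0 0 0.07 0",
)

```text
time: 13.25
position: [560.6, 123.1, 265.1]
tool_rot: [[0.661, 0.751, 0.001], [0.751, -0.661, -0.001], [-0.0, 0.002, -1.0]]
contact_force: [0.5, -0.2, -4.1]
width: 13.4
```

```bash
python3 q.py
```

```text
turned 1.496 Mz 0.132 F [ 0.5 -0.2 -4.1] [560.6 123.1 265.1] -2.272
```

Emit:
move_arm(
  series="0 0 0 0 0 0.07 0",
)

```text
time: 13.35
position: [560.6, 123.1, 265.2]
tool_rot: [[0.714, 0.701, 0.001], [0.701, -0.714, -0.001], [-0.0, 0.002, -1.0]]
contact_force: [0.7, -0.4, -4.1]
width: 13.9
```

```bash
python3 q.py
```

```text
turned 1.569 Mz 0.11 F [ 0.7 -0.4 -4.1] [560.6 123.1 265.2] -2.272
```

Emit:
move_arm(
  series="0 0 0 0 0 0.07 0",
)

```text
time: 13.45
position: [560.6, 123.1, 265.1]
tool_rot: [[0.763, 0.647, 0.001], [0.647, -0.763, -0.001], [-0.0, 0.002, -1.0]]
contact_force: [0.5, -0.4, -3.5]
width: 13.6
```

```bash
python3 q.py
```

```text
turned 1.642 Mz 0.162 F [ 0.5 -0.4 -3.5] [560.6 123.1 265.1] -2.252
```

Emit:
move_arm(
  series="0 0 0 0 0 0.07 0",
)

```text
time: 13.55
position: [560.7, 123.1, 265.1]
tool_rot: [[0.808, 0.589, 0.001], [0.589, -0.808, -0.001], [0.0, 0.002, -1.0]]
contact_force: [0.3, -1.4, -3.7]
width: 13.8
```

```bash
python3 q.py
```

```text
turned 1.715 Mz 0.162 F [ 0.3 -1.4 -3.7] [560.7 123.1 265.1] -2.223
```

Emit:
move_arm(
  series="0 0 0 0 0 0.07 0",
)

```text
time: 13.65
position: [560.6, 123.1, 265.2]
tool_rot: [[0.849, 0.529, 0.001], [0.529, -0.849, -0.001], [0.0, 0.002, -1.0]]
contact_force: [0.3, -0.1, -3.8]
width: 14.2
```

```bash
python3 q.py
```

```text
turned 1.787 Mz 0.201 F [ 0.3 -0.1 -3.8] [560.6 123.1 265.2] -2.198
```

The joint-6 effort is a clean signal. It has been rising since about 1.60 rad, so that is the pinch, and the click should come near 2.0 rad.

Emit:
move_arm(
  series="0 0 0 0 0 0.07 0",
)

```text
time: 13.75
position: [560.6, 123.1, 265.1]
tool_rot: [[0.885, 0.466, 0.001], [0.466, -0.885, -0.002], [0.0, 0.002, -1.0]]
contact_force: [-0.2, -0.3, -3.9]
width: 13.5
```

```bash
python3 q.py
```

```text
turned 1.86 Mz 0.241 F [-0.2 -0.3 -3.9] [560.6 123.1 265.1] -2.174
```

Emit:
move_arm(
  series="0 0 0 0 0 0.06 0",
)

```text
time: 13.85
position: [560.7, 123.1, 265.1]
tool_rot: [[0.912, 0.41, 0.001], [0.41, -0.912, -0.002], [0.0, 0.002, -1.0]]
contact_force: [-0.1, 0.1, -4.3]
width: 13.8
```

```bash
python3 q.py
```

```text
turned 1.923 Mz 0.228 F [-0.1  0.1 -4.3] [560.7 123.1 265.1] -1.546
```

Emit:
move_arm(
  series="0 0 0 0 0 0.05 0",
)

```text
time: 13.95
position: [560.6, 123.1, 265.1]
tool_rot: [[0.932, 0.361, 0.001], [0.361, -0.932, -0.002], [0.0, 0.002, -1.0]]
contact_force: [0.5, -0.7, -4.3]
width: 13.9
```

```bash
python3 q.py
```

```text
turned 1.975 Mz 0.256 F [ 0.5 -0.7 -4.3] [560.6 123.1 265.1] -1.166
```

Emit:
move_arm(
  series="0 0 0 0 0 0.05 0",
)

```text
time: 14.05
position: [560.7, 123.1, 265.2]
tool_rot: [[0.95, 0.313, 0.001], [0.313, -0.95, -0.002], [0.0, 0.002, -1.0]]
contact_force: [0.6, 0.3, -3.2]
width: 13.5
```

```bash
python3 q.py
```

```text
turned 2.027 Mz 0.261 F [ 0.6  0.3 -3.2] [560.7 123.1 265.2] -1.402
```

Emit:
move_arm(
  series="0 0 0 0 0 0.05 0",
)

```text
time: 14.15
position: [560.7, 123.1, 265.2]
tool_rot: [[0.965, 0.263, 0.001], [0.263, -0.965, -0.002], [0.001, 0.002, -1.0]]
contact_force: [0.6, -0.9, -4.1]
width: 13.8
```

```bash
python3 q.py
```

```text
turned 2.079 Mz 0.309 F [ 0.6 -0.9 -4.1] [560.7 123.1 265.2] -1.404
```

Emit:
move_arm(
  series="0 0 0 0 0 0.05 0",
)

```text
time: 14.25
position: [560.7, 123.1, 265.1]
tool_rot: [[0.977, 0.213, 0.001], [0.213, -0.977, -0.002], [0.001, 0.002, -1.0]]
contact_force: [0.8, -0.1, -3.2]
width: 14.1
```

```bash
python3 q.py
```

```text
turned 2.131 Mz 0.361 F [ 0.8 -0.1 -3.2] [560.7 123.1 265.1] -1.403
```

Emit:
move_arm(
  series="0 0 0 0 0 0.05 0",
)

```text
time: 14.35
position: [560.6, 123.1, 265.1]
tool_rot: [[0.987, 0.162, 0.001], [0.162, -0.987, -0.002], [0.001, 0.002, -1.0]]
contact_force: [0.3, -0.4, -3.7]
width: 14.0
```

```bash
python3 q.py
```

```text
turned 2.183 Mz 0.226 F [ 0.3 -0.4 -3.7] [560.6 123.1 265.1] -1.428
```

Emit:
move_arm(
  series="0 0 0 0 0 0.05 0",
)

```text
time: 14.45
position: [560.6, 123.2, 265.2]
tool_rot: [[0.994, 0.11, 0.001], [0.11, -0.994, -0.002], [0.001, 0.002, -1.0]]
contact_force: [-1.8, 4.4, -9.0]
width: 13.5
```

```bash
python3 q.py
```

```text
turned 2.235 Mz 0.003 F [-1.8  4.4 -9. ] [560.6 123.2 265.2] -1.768
```

The torque collapsed from 0.36 to about 0 N m, so the clutch has clicked. I'll stop turning and look before letting go.

```bash
python3 - <<'E'
from h import *
snap('wrist','w7')
cv2.imwrite('pics/z7.png',cv2.resize(np.load('pics/w7.npz')['im'][190:380,220:420],None,fx=3,fy=3,interpolation=cv2.INTER_CUBIC))
E
python3 q.py
```

```text
turned 2.238 Mz 0.07 F [-0.8 -1.3 -1.8] [560.7 123.1 265.2] -1.696
```

View pics/z7.png

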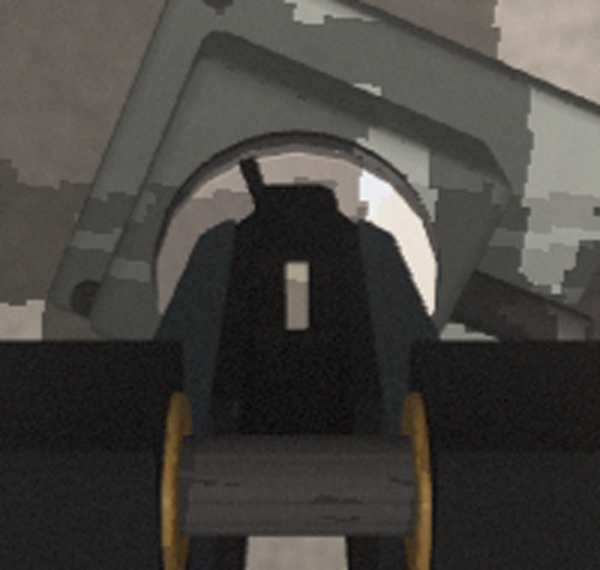

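The black collar line at (250,170) now trails the white line (297,295) by about 0.35 rad, which is one click. I'll let go and retreat.

Emit:
move_arm(
  series="0 0 0 0 0 0 10;0 0 0 0 0 0 30;0 0 0 0 0 0 50;0 0 0 0 0 0 50;0 0 -1.5 0 0 0 50;0 0 -4 0 0 0 50;0 0 -4 0 0 0 50",
)

```text
time: 15.2
position: [559.7, 123.3, 358.7]
tool_rot: [[0.994, 0.112, -0.007], [0.112, -0.994, -0.003], [-0.007, 0.002, -1.0]]
contact_force: [1.6, 0.4, 0.1]
width: 45.6
```

```bash
python3 q.py; python3 - <<'E'
from h import *
snap('wrist','w8')
cv2.imwrite('pics/z8.png',cv2.resize(np.load('pics/w8.npz')['im'][100:400,80:480],None,fx=2,fy=2,interpolation=cv2.INTER_CUBIC))
E
```

```text
turned 2.233 Mz 0.004 F [1.6 0.4 0.1] [559.7 123.3 358.7] 0.016
```

View pics/z8.png

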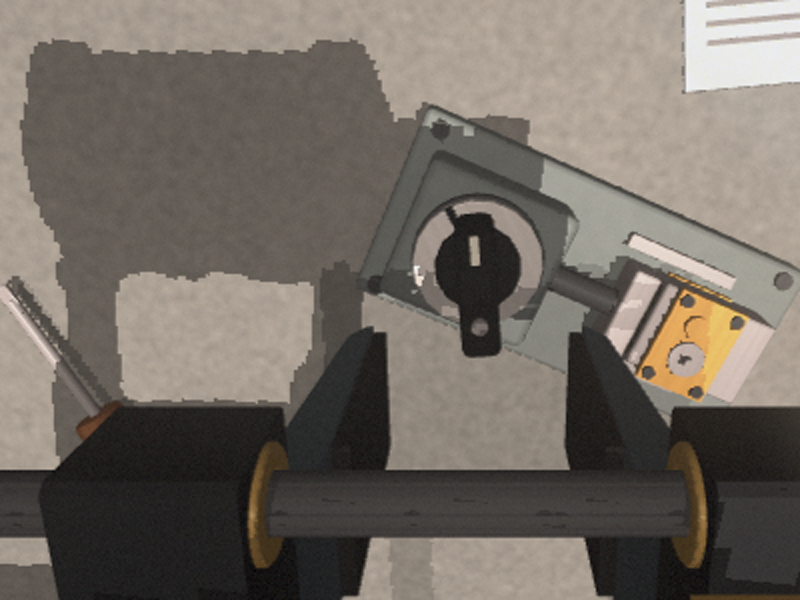

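The movement is pinched between the jaws, and the knob has stayed about one click past the collar line. The gripper is clear, so I'll hand in.

```bash
python3 -c "
from plant import r
print(r.job_done())"
```

```text
the job is handed in; nothing more can be done
None
```

I set the middle-sized movement flat on the bed between the jaws, turned the knob clockwise to one click, let go and handed the job in at about 15 s. The hand-in reports no verdict.

- **Placing:** it touched down at the expected height with 23 N of upward force. The close-up showed it square and centred, with a gap at both jaws.
- **Clamping:** the pinch came after about 1.6 rad of turn. Torque rose to about 0.36 N m, a little over the 0.3 expected. At 2.24 rad it fell to about zero, and I stopped there.
- **Last checks:** the final picture shows the movement between the closed jaws and the knob still ahead of the collar line after release. I judged the lead as about 0.35 rad while still gripping, against 0.39 for one click. The gripper is clear of everything.
- **Not measured:** the indicator pin's height and the jaw force could not be read directly. I judged both from the torque drop and the pictures.
- **Disagreement:** the wrist camera read about 2–3 mm off sideways compared with the block held in the gripper. I corrected for that before placing and before gripping the knob.

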